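# Take the blue pail off its keeper hook and set it on the scale

## Robot

A 6-joint arm with a two-finger parallel gripper is mounted at the origin on the work surface. World frame = base frame: x ahead of the robot, y to its left, z up, the work surface at z = 0. Lengths are in m, angles in degrees, forces in N, time in s.
With the tool pointing down it reaches from about 0.25 to 0.725 m from the base axis. Payload 9.7 kg.
Tool frame: the origin (TCP) lies on the centre line of the jaws, within the pads' length; the fingertips stand 19 mm ahead of it and the grasp point (between the pads) is the TCP (bot.tcp_to_tips is the z of the fingertips in the tool frame, in m); z points along the fingers, y is the line along which they close (so a half turn about z gives the same grasp; the last joint's range is limited). The gripper opens to 85 mm and grips with 20 to 120 N. Pads are 22 mm wide; open, the fingers measure 114 mm over their backs; the gripper's body (76 mm by 85 mm) begins 54 mm behind the grasp point. The pads swing forward as they close: fully open they stand 13 mm farther back than shut.
Start: joints at [68.755, 4.979, 10.078, 95.1, 0, 90], TCP at [0.199, 0.513, 0.25] pointing down, gripper open.
Joint ranges: [-179.16, 179.16], [-48.56, 103.87], [-65.8, 70.77], [-126.05, 130.52], [-82.76, 87.17], [-180, 180]. Speed limits (degrees/s): [127.2, 127.2, 147.25, 180, 180, 180].

## Interface

Orientations are given as [roll, pitch, yaw] about the fixed x, y, z axes, in that order (R = Rz(yaw) Ry(pitch) Rx(roll)).
In Python, from workcell import bot gives the robot as it stands. The module is installed in compiled form; this text tells all that it offers.
- The arm moves only by the tool play_rows, never from a script. Its argument "increments" is a list of rows, each an object with "slide": the shift along the tool's x, y, z in mm, a list of three; "angular": the turn, a rotation vector about the tool's x, y, z in degrees, a list of three; "claw": the opening, from -1 (shut) to 1 (fully open). In form: [{"slide": [x, y, z], "angular": [rx, ry, rz], "claw": claw}, ...]. A call has 1 to 8 rows; each row shifts and turns the commanded pose from where the row before left it, along the tool's axes as they then stand; what a row does not reach is not made up. A row lasts 1/10 s, in which the tool goes at most 50 mm and 8.59 degrees, less where a joint would pass 70% of its speed; a pose out of reach is approached as far as the arm can. A call is refused whole if a number of a shift passes 50 or a number of a turn 8.59, either way. A call with a gripper value outside its range is refused whole. The fingers move at their own pace and stop on an object; "squeeze" is the grip in N (left out, the last holds). Time passes only in rows, so rows that do not move let the fingers close. It gives the time, the measured TCP pose, the force, the opening and the grip force at its end, in the units of the state.
- bot.get_obs(): the state, without advancing time (a new reading comes with each control period).
- bot.camera(name): name is "side" or "top" or "wrist"; returns the picture (384x512x3 uint8, red, green, blue); there is no depth.
- bot.camera_info(name): a dict with "fovy" (degrees; the focal length in pixels is half the picture's height over the tangent of half this angle, whatever the lens; pixels are square), "cx", "cy" (the principal point, pixels), "k1" (the pictures are not rectified: a ray, as slopes to the right and down, at radius r is drawn at 1 + k1 r^2 times it, then the intrinsics apply), "R" (3x3) and "t" (3): a world point X has camera coordinates R X + t. Camera axes: x right, y down, z forward; pixel columns grow to the right and rows downward; lengths in m; the calibration is good to about 2 mm. A picture is of the moment at which its call begins: read the wrist's pose just before it. camera_info takes no time and is no camera call; for the wrist camera it gives the pose at the moment of the call.
- bot.job_done(): hands the job in; it is judged then, once.
The state is a dict: "time": time; "q": joint angles; "qd": joint speeds; "joint_efforts": joint torques, N m; "ee_pos": TCP position; "tcp_rot": TCP orientation; "wrist_force": force on the tool from outside, world axes, zero at the start; "torque": the same for the moment, N m; "opening": finger opening in m; "grasp_force": force on a finger pad.
Only numpy, scipy, OpenCV 4.12 (cv2) and the standard library are available. Lean on these libraries where they do the work, as an engineer would, in place of code of your own. Each camera call takes 0.05 s, during which the arm holds its last target. There are 200 camera calls.

## Task

Take the blue pail off its safety hook: press the hook's orange sprung keeper open with the pail's own hook bar, lift the pail clear of the hook, and stand it upright in the middle of the scale's round pan without dropping it. Leave the white pail hanging where it is.

Things in the scene. Friction and masses are not known exactly. Their poses are not given: they have to be found in the camera images.
- pail_blue: Loose blue pail, 0.2-0.45 kg; origin: centre of underside, z up (mm). Bucket 75 high, rim 90 wide. Uprights at y +-43 carry, along y at x 0, a 10 round steel HOOK BAR centred at z 155 and a blue GRIP BLOCK centred at z 210: 16 thick (x), 72 long (y), 26 high. Hangs at first, underside 55 above the table, on a hook whose 24 wide post stands 135 along the pail's +x; nothing there is above z 175.
- keeper_blue (a joint): Orange sprung tongue, 2 mm behind (pail's +x side of) the blue pail's bar; rad: 0 shut, 0.6 with bar 20 mm back, stop 1.1; pushing takes 2-10 N; springs shut. The hook's arm, from the post, runs under the bar, turns up at its -x side; its lip covers the bar to x +8, top 15 above bar centre. To free: pail 18-28 mm along its own +x; up 28-42 (bucket stays below arm); then 90+ along its -x.
- scale: Grey bench scale, fixed. Origin: on the table under the centre of its round aluminium pan, z up. Pan 120 mm across, flat, top at z = 40 mm. Housing 165 x 135 x 28 mm, display on its -x side.
- pail_white: Bystander: a white pail of the same shape and size as the blue one, hanging on a like hook of its own, post on its +x side. Origin: centre of underside. Leave it hanging.
Mind the look-alikes: they are no part of the job. Several things have the shape of the scale; the one meant has the colours described above. Of the things shaped like the pail_blue, the blue one is meant.

How it is judged (in metres and radians):
On the way, in this order (a step that is already met when the one before it is completed fails the run):
1. the keeper of the blue pail's hook is pressed open by the pail, which is still at hook height (value of joint keeper_blue above 0.3 rad and distance of pail_blue from where it was at the start of the episode between 0.005 and 0.08 m), for 0.1 s.
2. the blue pail is lifted clear of the hook and the keeper has sprung shut (value of joint keeper_blue below 0.15 rad and height (world z) of pail_blue above 0.07 m), for 0.1 s.
At the end, for the whole second after the job is handed in: The blue pail stands at rest and upright (within 0.1 rad) on the scale's pan, its centre within 20 mm of the pan's centre; the keeper is shut (below 0.1 rad); the white pail still hangs within 30 mm of where it was (horizontal distance between pail_blue and scale below 0.02 m and z of pail_blue in the frame of scale between 0.036 and 0.045 m and angle between pail_blue's own z axis and vertical below 0.1 rad and linear speed of pail_blue below 0.02 m/s and value of joint keeper_blue below 0.1 rad and distance of pail_white from where it was at the start of the episode below 0.03 m); the robot touches nothing.
It fails at once if the white pail is moved by more than 30 mm (distance of pail_white from where it was at the start of the episode above 0.03 m).
It fails at once if the blue pail is dropped (faster than 0.6 m/s less than 65 mm above the table) (linear speed of pail_blue above 0.6 m/s and height (world z) of pail_blue below 0.065 m).
It also fails if it takes over 43 s, if anything falls off the work surface, if the arm or the gripper's body presses on something with over 40 N, if the wrist force passes 120 N, or if a joint passes its speed limit or range.

## Working session

There is one attempt and no reset: what is moved stays moved. The work goes in short steps, Python scripts to look and compute and a tool call to move; the robot and the scene stay as the last step left them, time stands still between calls to the robot, and variables do not carry over. Pictures are saved under pics/ and viewed, at most 10 in all, crops included, and the job is handed in when it is done.

Besides the shell and the picture viewer there is one more tool, called after "Emit:" by a JSON object that holds its "method" and its "body", one argument or row to a line. play_rows: Moves the arm, as the interface text tells. Its arguments: {"type":"object","properties":{"increments":{"type":"array"},"squeeze":{"type":"number"}},"required":["increments"]}

```bash
mkdir -p pics; python3 - <<'E'
from workcell import bot
import cv2
o=bot.get_obs();print({k:o[k] for k in('time','ee_pos','tcp_rot','opening','wrist_force')})
for n in('side','top'):
    cv2.imwrite(f'pics/{n}0.png',bot.camera(n)[:,:,::-1]);i=bot.camera_info(n);print(n,i)
E
```

```text
{'time': 0.0, 'ee_pos': array([0.19922235, 0.51243133, 0.24955584]), 'tcp_rot': array([-1.79922046e+02, -2.88570454e-04,  1.58755152e+02]), 'opening': 0.08561596790187574, 'wrist_force': array([-0.42896225, -0.26175932, -0.20602099])}
side {'fovy': 49.61258670418185, 'cx': 251.15964159609604, 'cy': 193.8992719086699, 'k1': -0.11689543907022455, 'R': array([[ 0.96582076, -0.25920736,  0.00134289],
       [-0.14280813, -0.53642016, -0.83178077],
       [ 0.21632405,  0.80315936, -0.55510265]]), 't': array([-0.4203809 ,  0.1886666 ,  0.96951724])}
top {'fovy': 45.84935687845218, 'cx': 257.3566596203706, 'cy': 193.09176977292051, 'k1': -0.031385264572207465, 'R': array([[-0.02790863, -0.99960028,  0.00451456],
       [-0.99722702,  0.02753011, -0.06914021],
       [ 0.06898828, -0.00643165, -0.99759674]]), 't': array([0.05505968, 0.46280183, 1.05273973])}
```

View pics/side0.png

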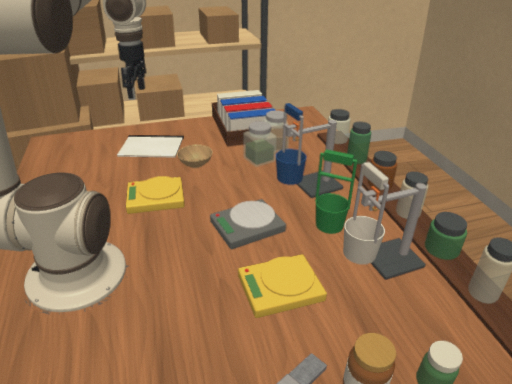

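View pics/top0.png

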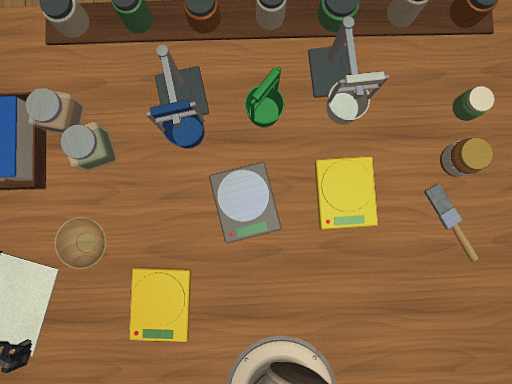

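The side and top views show these candidates. Pails: blue (top view 180,125; side 291,160), green (265,100; decoy) and white (348,100; bystander). Scales: grey with an aluminium pan (243,200; the target), yellow (347,192) and yellow (160,305), both decoys. I choose the blue pail and the grey scale, and will check them in one close crop.

```bash
cat > h.py <<'E'
import numpy as np,cv2
def ray(i,u,v):
    f=192/np.tan(np.radians(i['fovy']/2));K=np.array([[f,0,i['cx']],[0,f,i['cy']],[0,0,1.]])
    p=cv2.undistortPoints(np.array([[[u,v]]],float),K,np.array([i['k1'],0,0,0.]))[0,0]
    R=np.array(i['R']);return -R.T@np.array(i['t']),R.T@np.array([p[0],p[1],1])
def plane(i,u,v,z):
    c,d=ray(i,u,v);return c+d*(z-c[2])/d[2]
def cross(i,a,j,b):
    c,d=ray(i,*a);e,g=ray(j,*b);s=np.linalg.lstsq(np.c_[d,-g],e-c,rcond=None)[0]
    p,q=c+d*s[0],e+g*s[1];return (p+q)/2,np.linalg.norm(p-q)
E
python3 - <<'E'
import cv2,numpy as np
from h import *
from workcell import bot
t=cv2.imread('pics/top0.png');s=cv2.imread('pics/side0.png')
a=cv2.resize(t[35:160,130:220],None,fx=4.4,fy=4.4,interpolation=cv2.INTER_CUBIC)
b=cv2.resize(s[95:200,265:355],None,fx=4.4,fy=4.4,interpolation=cv2.INTER_CUBIC)
w=np.zeros((550,800,3),np.uint8);w[:a.shape[0],:396]=a[:550];w[:b.shape[0],400:796]=b[:,:396];cv2.imwrite('pics/crop.png',w)
i=bot.camera_info('top')
# pan
h=cv2.cvtColor(t,cv2.COLOR_BGR2HSV);m=((h[...,1]<60)&(h[...,2]>140)).astype(np.uint8);m[:155]=0;m[235:]=0;m[:,:205]=0;m[:,282:]=0
m=cv2.morphologyEx(m,cv2.MORPH_OPEN,np.ones((5,5)))
c=max(cv2.findContours(m,0,1)[0],key=cv2.contourArea);e=cv2.fitEllipse(c);print('pan',e,plane(i,*e[0],.04))
E
```

```text
pan ((242.86351013183594, 195.2550506591797), (50.83401107788086, 51.343727111816406), 5.73996114730835) [0.45841953 0.07580613 0.04      ]
```

View pics/crop.png

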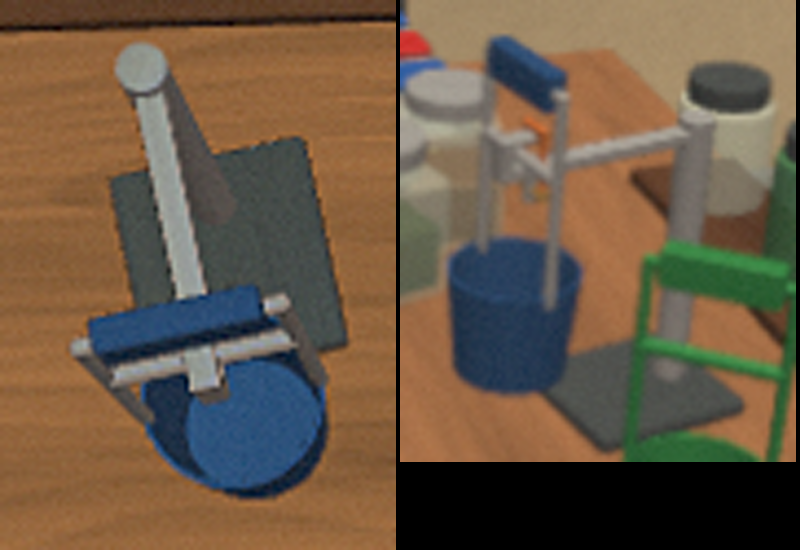

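The crop confirms the choice: a blue pail with its block at crop (178,322), bar at (205,360), hook post top at (142,70), and the orange keeper behind the bar in the side view (540,130).

```bash
python3 - <<'E'
from h import *
from workcell import bot
i=bot.camera_info('top');j=bot.camera_info('side')
T=lambda x,y:(130+x/4.4-.4,35+y/4.4-.4)
S=lambda x,y:(265+(x-400)/4.4-.4,95+y/4.4-.4)
A=plane(i,*T(115,380),.212);B=plane(i,*T(295,340),.212);print('bar',A,B,(A+B)/2,np.degrees(np.arctan2(*(A-B)[[1,0]]))-90)
A=plane(i,*T(80,348),.265);B=plane(i,*T(275,303),.265);print('up',A,B,(A+B)/2,np.degrees(np.arctan2(*(A-B)[[1,0]]))-90)
A=plane(i,*T(88,322),.278);B=plane(i,*T(255,287),.278);print('block back edge',A,B,(A+B)/2,np.degrees(np.arctan2(*(A-B)[[1,0]]))-90)
print('post',plane(i,*T(142,70),.23))
print('right upright top',cross(i,T(275,303),j,S(560,97)))
print('wrist',bot.camera_info('wrist')['fovy'],bot.get_obs()['tcp_rot'], bot.camera_info('wrist')['R'],bot.camera_info('wrist')['t'])
E
```

```text
bar [0.59661322 0.23710933 0.212     ] [0.61229666 0.15719124 0.212     ] [0.60445494 0.19715029 0.212     ] 11.102854984237112
up [0.59798622 0.24009517 0.265     ] [0.61467753 0.15866145 0.265     ] [0.60633187 0.19937831 0.265     ] 11.583366077963035
block back edge [0.60541439 0.23368044 0.278     ] [0.61802451 0.16500909 0.278     ] [0.61171945 0.19934476 0.278     ] 10.40530370106515
post [0.73017773 0.22009808 0.23      ]
right upright top (array([0.61417348, 0.15924233, 0.26279718]), np.float64(0.0022324169083707893))
wrist 68.48099873215389 [-1.79933960e+02 -2.06563956e-03  1.58756627e+02] [[ 0.36246523  0.93199542 -0.0018675 ]
 [ 0.89231759 -0.34645415  0.28937665]
 [ 0.26905071 -0.10655538 -0.95721349]] [-0.54971967 -0.03792108  0.37972955]
```

Emit:
{"method": "play_rows", "body": {
  "increments": [
    {"slide":[0,0,-14],"angular":[0,0,8.25],"claw":1},
    {"slide":[0,0,-14],"angular":[0,0,8.25],"claw":1},
    {"slide":[0,0,-14],"angular":[0,0,8.25],"claw":1},
    {"slide":[0,0,-14],"angular":[0,0,8.25],"claw":1},
    {"slide":[0,0,-14],"angular":[0,0,8.25],"claw":1},
    {"slide":[0,0,-14],"angular":[0,0,8.25],"claw":1},
    {"slide":[0,0,-14],"angular":[0,0,8.25],"claw":1},
    {"slide":[0,0,0],"angular":[0,0,0],"claw":1}
  ],
  "squeeze": 60
}}

```text
time: 0.9
ee_pos: [0.1994, 0.5129, 0.3496]
tcp_rot: [179.9, -0.1, 100.9]
wrist_force: [-0.3, -0.3, 0.0]
opening: 0.0853
grasp_force: 0.0
```

Emit:
{"method": "play_rows", "body": {
  "increments": [
    {"slide":[-24,21,0],"angular":[0,0,0],"claw":1},
    {"slide":[-24,21,0],"angular":[0,0,0],"claw":1},
    {"slide":[-24,21,0],"angular":[0,0,0],"claw":1},
    {"slide":[-24,21,0],"angular":[0,0,0],"claw":1},
    {"slide":[-24,21,0],"angular":[0,0,0],"claw":1},
    {"slide":[-24,21,0],"angular":[0,0,0],"claw":1},
    {"slide":[-24,21,0],"angular":[0,0,0],"claw":1},
    {"slide":[-24,21,0],"angular":[0,0,0],"claw":1}
  ]
}}

```text
time: 1.7
ee_pos: [0.4017, 0.3552, 0.3472]
tcp_rot: [-179.9, 0.0, 101.3]
wrist_force: [-0.3, 0.1, 1.2]
opening: 0.0856
grasp_force: 0.0
```

Emit:
{"method": "play_rows", "body": {
  "increments": [
    {"slide":[-24,21,0],"angular":[0,0,0],"claw":1},
    {"slide":[-24,21,0],"angular":[0,0,0],"claw":1},
    {"slide":[-24,21,0],"angular":[0,0,0],"claw":1},
    {"slide":[-24,21,0],"angular":[0,0,0],"claw":1},
    {"slide":[-24,21,0],"angular":[0,0,0],"claw":1},
    {"slide":[-24,21,0],"angular":[0,0,0],"claw":1},
    {"slide":[-24,21,0],"angular":[0,0,0],"claw":1},
    {"slide":[0,0,0],"angular":[0,0,0],"claw":1}
  ]
}}

```text
time: 2.5
ee_pos: [0.5796, 0.217, 0.3457]
tcp_rot: [-179.9, 0.1, 101.1]
wrist_force: [-0.9, 0.6, -0.7]
opening: 0.0856
grasp_force: 0.0
```

```bash
python3 - <<'E'
from h import *
from workcell import bot
o=bot.get_obs();i=bot.camera_info('wrist');p=bot.camera('wrist')[:,:,::-1];cv2.imwrite('pics/w1.png',p)
print(o['ee_pos'],o['tcp_rot'],o['q'])
E
```

```text
[0.57959068 0.21704944 0.34572396] [-1.79850975e+02  6.34418479e-02  1.01095780e+02] [ 2.05466743e+01  1.94563373e+01  3.80827552e+01  1.08783838e+02
 -3.81102752e-02  9.94510288e+01]
```

View pics/w1.png

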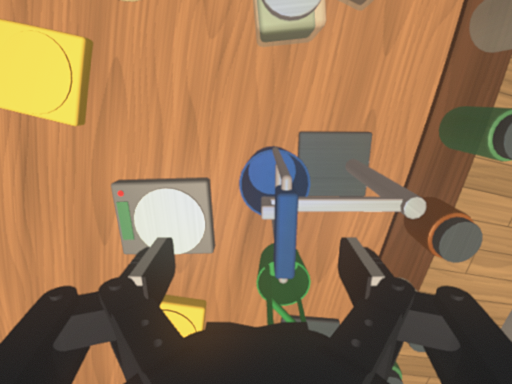

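The wrist view shows the block at columns 276–298 and rows 190–280, aligned with the image vertical. The hook arm and post run to the right (413,208), and the grey scale's pan is at (170,220).

```bash
python3 - <<'E'
from h import *
from workcell import bot
i=bot.camera_info('wrist');p=cv2.imread('pics/w1.png')
h=cv2.cvtColor(p,cv2.COLOR_BGR2HSV);m=((abs(h[...,0].astype(int)-110)<14)&(h[...,1]>110)).astype(np.uint8)
m[:216]=0;m[:,:262]=0;m[:,312:]=0
for v in(220,235,250,265,272):
    u=np.flatnonzero(m[v]);l=plane(i,u[0]-.5,v,.278);r=plane(i,u[-1]+.5,v,.278);print(v,u[0],u[-1],l,r,p[v,u[0]:u[-1]+1].sum(1))
c=max(cv2.findContours(m,0,1)[0],key=cv2.contourArea);print(cv2.boundingRect(c))
v=sum(cv2.boundingRect(c)[1::2]);print('near -y end',plane(i,286,v,.278))
h2=((h[...,1]<60)&(h[...,2]>160)).astype(np.uint8);h2[:170]=0;h2[270:]=0;h2[:,:128]=0;h2[:,212:]=0
c=max(cv2.findContours(cv2.morphologyEx(h2,cv2.MORPH_OPEN,np.ones((5,5))),0,1)[0],key=cv2.contourArea)
c=cv2.convexHull(c);e=cv2.fitEllipse(c);print('pan',e,plane(i,*e[0],.04))
E
```

```text
220 278 295 [0.59558535 0.21314014 0.278     ] [0.60861824 0.21569425 0.278     ] [309 327 337 340 341 340 337 334 338 331 334 326 330 328 326 325 317 298]
235 277 294 [0.59747217 0.20108586 0.278     ] [0.61073998 0.20367879 0.278     ] [296 314 327 335 338 336 335 333 332 334 331 332 327 329 327 329 323 302]
250 277 294 [0.6001876  0.18871917 0.278     ] [0.61370613 0.19135253 0.278     ] [303 320 328 330 332 328 327 326 328 324 321 326 324 328 327 320 311 288]
265 277 293 [0.60301783 0.17585677 0.278     ] [0.6160355  0.17838474 0.278     ] [307 322 329 325 319 326 320 322 323 322 323 323 324 321 319 307 287]
272 277 293 [0.60438083 0.16967191 0.278     ] [0.61752103 0.17221944 0.278     ] [306 320 327 326 321 322 323 325 319 323 320 319 319 320 312 302 281]
(276, 216, 20, 62)
near -y end [0.61297056 0.1657101  0.278     ]
pan ((174.48768615722656, 214.78236389160156), (80.42291259765625, 92.08114624023438), 120.49384307861328) [0.46492602 0.09238402 0.04      ]
```

Emit:
{"method": "play_rows", "body": {
  "increments": [
    {"slide":[-11,11,0],"angular":[0,0,-0.4],"claw":1},
    {"slide":[-10.5,10.5,0],"angular":[0,0,0],"claw":1},
    {"slide":[0,0,20],"angular":[0,0,0],"claw":1},
    {"slide":[0,0,20],"angular":[0,0,0],"claw":1},
    {"slide":[0,0,20],"angular":[0,0,0],"claw":1},
    {"slide":[0,0,10],"angular":[0,0,0],"claw":1},
    {"slide":[0,0,10],"angular":[0,0,0],"claw":1},
    {"slide":[0,0,0],"angular":[0,0,0],"claw":1}
  ]
}}

```text
time: 3.35
ee_pos: [0.602, 0.2027, 0.2673]
tcp_rot: [-179.9, 0.0, 101.5]
wrist_force: [0.6, -0.1, -0.6]
opening: 0.0852
grasp_force: 0.0
```

```bash
python3 - <<'E'
from h import *
from workcell import bot
o=bot.get_obs();print(o['ee_pos'],o['tcp_rot'],o['wrist_force'])
a=bot.camera('side')[90:210,235:365,::-1];b=bot.camera('wrist')[:,:,::-1]
a=cv2.resize(a,None,fx=3,fy=3,interpolation=cv2.INTER_CUBIC);w=np.zeros((384,800,3),np.uint8);w[:360,:390]=a;w[:,400:]=b[:,56:456]
cv2.imwrite('pics/c2.png',w)
E
```

```text
[0.60195441 0.20271011 0.26730682] [-1.79920074e+02  5.48137707e-03  1.01485428e+02] [ 0.57463538 -0.14132345 -0.55585848]
```

View pics/c2.png

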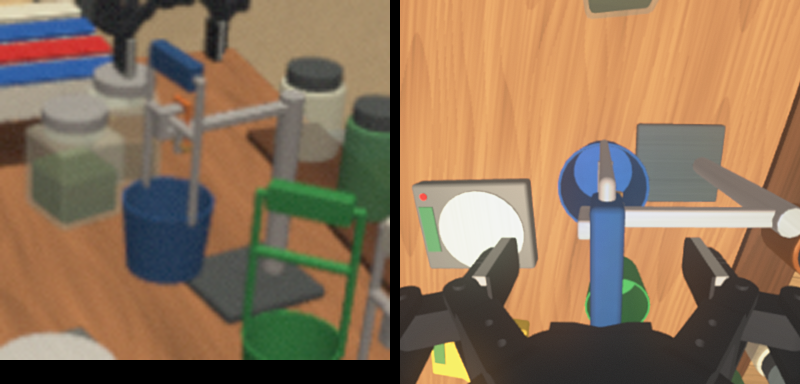

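The crops show the block (wrist crop columns 592–624) straddled by the fingers (497 and 707), about 3 mm off-centre. I'll correct that and close.

Emit:
{"method": "play_rows", "body": {
  "increments": [
    {"slide":[-2,3.5,1],"angular":[0,0,0],"claw":1},
    {"slide":[0,0,0],"angular":[0,0,0],"claw":-1},
    {"slide":[0,0,0],"angular":[0,0,0],"claw":-1},
    {"slide":[0,0,0],"angular":[0,0,0],"claw":-1},
    {"slide":[0,0,0],"angular":[0,0,0],"claw":-1},
    {"slide":[0,0,0],"angular":[0,0,0],"claw":-1},
    {"slide":[0,0,0],"angular":[0,0,0],"claw":-1},
    {"slide":[0,0,0],"angular":[0,0,0],"claw":-1}
  ],
  "squeeze": 70
}}

```text
time: 4.25
ee_pos: [0.6062, 0.2012, 0.2675]
tcp_rot: [180.0, -0.0, 101.4]
wrist_force: [-0.4, -0.1, 2.0]
opening: 0.0151
grasp_force: 68.8
```

Emit:
{"method": "play_rows", "body": {
  "increments": [
    {"slide":[0,4,-1],"angular":[0,0,0],"claw":-1},
    {"slide":[0,5,0],"angular":[0,0,0],"claw":-1},
    {"slide":[0,5,0],"angular":[0,0,0],"claw":-1},
    {"slide":[0,5,0],"angular":[0,0,0],"claw":-1},
    {"slide":[0,5,0],"angular":[0,0,0],"claw":-1},
    {"slide":[0,0,0],"angular":[0,0,0],"claw":-1},
    {"slide":[0,0,0],"angular":[0,0,0],"claw":-1},
    {"slide":[0,0,0],"angular":[0,0,0],"claw":-1}
  ]
}}

```text
time: 5.05
ee_pos: [0.6297, 0.2059, 0.2684]
tcp_rot: [-180.0, -0.0, 101.4]
wrist_force: [-2.9, 0.2, 0.5]
opening: 0.0149
grasp_force: 68.9
```

Emit:
{"method": "play_rows", "body": {
  "increments": [
    {"slide":[0,0,-5],"angular":[0,0,0],"claw":-1},
    {"slide":[0,0,-6],"angular":[0,0,0],"claw":-1},
    {"slide":[0,0,-6],"angular":[0,0,0],"claw":-1},
    {"slide":[0,0,-6],"angular":[0,0,0],"claw":-1},
    {"slide":[0,0,-6],"angular":[0,0,0],"claw":-1},
    {"slide":[0,0,-5],"angular":[0,0,0],"claw":-1},
    {"slide":[0,0,0],"angular":[0,0,0],"claw":-1}
  ]
}}

```text
time: 5.75
ee_pos: [0.6303, 0.206, 0.3032]
tcp_rot: [179.9, -0.0, 101.4]
wrist_force: [0.4, 0.0, -3.1]
opening: 0.0148
grasp_force: 68.5
```

Emit:
{"method": "play_rows", "body": {
  "increments": [
    {"slide":[0,-10,0],"angular":[0,0,0],"claw":-1},
    {"slide":[0,-15,0],"angular":[0,0,0],"claw":-1},
    {"slide":[0,-18,0],"angular":[0,0,0],"claw":-1},
    {"slide":[0,-18,0],"angular":[0,0,0],"claw":-1},
    {"slide":[0,-18,0],"angular":[0,0,0],"claw":-1},
    {"slide":[0,-18,0],"angular":[0,0,0],"claw":-1},
    {"slide":[0,-13,0],"angular":[0,0,0],"claw":-1},
    {"slide":[0,0,0],"angular":[0,0,0],"claw":-1}
  ]
}}

```text
time: 6.55
ee_pos: [0.521, 0.184, 0.303]
tcp_rot: [179.9, -0.0, 101.4]
wrist_force: [-0.3, -1.0, -2.7]
opening: 0.0149
grasp_force: 68.7
```

```bash
python3 - <<'E'
from h import *
from workcell import bot
o=bot.get_obs();print(o['ee_pos'],o['tcp_rot'],o['wrist_force'])
a=bot.camera('side')[90:260,180:380,::-1];b=bot.camera('wrist')[:,:,::-1]
w=np.zeros((384,800,3),np.uint8);w[:340,:400]=cv2.resize(a,None,fx=2,fy=2);w[:,400:]=b[:,56:456]
cv2.imwrite('pics/c3.png',w)
E
```

```text
[0.52096428 0.18400379 0.30302272] [ 1.79947673e+02 -7.79247877e-03  1.01421739e+02] [-0.28640545 -0.95775379 -2.73237659]
```

View pics/c3.png

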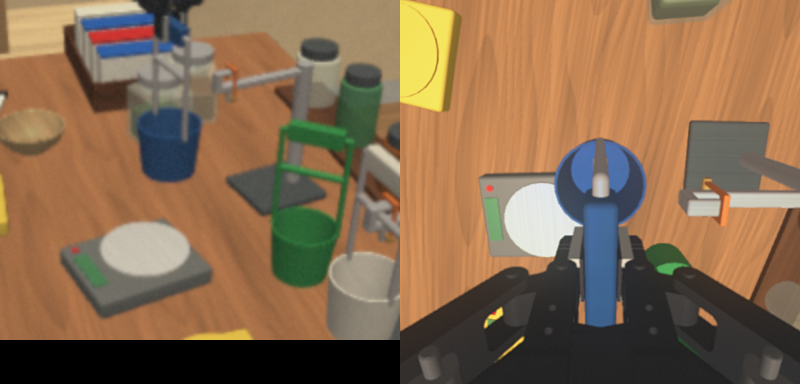

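The side crop shows the pail clear of the hook and upright, with the orange keeper shut at (228,80). The pan is in clear view at (145,248).

```bash
python3 - <<'E'
from h import *
from workcell import bot
o=bot.get_obs()
j=bot.camera_info('side');s=cv2.imread('pics/side0.png');h=cv2.cvtColor(s,cv2.COLOR_BGR2HSV)
m=((h[...,1]<50)&(h[...,2]>135)).astype(np.uint8);m[:195]=0;m[235:]=0;m[:,:222]=0;m[:,283:]=0
c=max(cv2.findContours(cv2.morphologyEx(m,cv2.MORPH_OPEN,np.ones((3,3))),0,1)[0],key=cv2.contourArea)
P=np.array([plane(j,*q[0],.04)[:2] for q in cv2.convexHull(c)],np.float32);print('pan side',cv2.minEnclosingCircle(P))
i=bot.camera_info('wrist');p=cv2.imread('pics/c3.png')[:,400:];h=cv2.cvtColor(p,cv2.COLOR_BGR2HSV)
for u in (190,195,200,205,210):
    col=[(v,h[v,u].tolist()) for v in range(185,212)];m=[v for v,q in col if abs(q[0]-110)<14 and q[1]>110];print(u,m[:1],m[-1:], [q[1] for v,q in col])
for v in(196,198,200,202): print(v,plane(i,56+200,v,o['ee_pos'][2]+.0105))
E
```

```text
pan side ((0.4569052457809448, 0.07117637991905212), 0.06230916455388069)
190 [185] [211] [146, 147, 146, 135, 110, 88, 88, 92, 90, 87, 85, 91, 85, 89, 86, 87, 88, 100, 107, 112, 119, 124, 128, 132, 137, 138, 141]
195 [204] [211] [38, 37, 38, 37, 37, 37, 37, 37, 37, 38, 36, 20, 37, 92, 91, 94, 92, 100, 109, 112, 119, 125, 131, 136, 137, 141, 139]
200 [204] [211] [23, 21, 21, 20, 21, 20, 20, 20, 20, 18, 18, 18, 26, 67, 98, 98, 93, 103, 108, 118, 119, 128, 130, 134, 138, 141, 140]
205 [204] [211] [39, 37, 39, 39, 38, 37, 37, 37, 37, 39, 37, 19, 26, 89, 100, 92, 101, 101, 110, 113, 122, 128, 132, 135, 139, 141, 138]
210 [185] [211] [137, 139, 136, 122, 89, 69, 69, 77, 79, 82, 92, 88, 92, 93, 95, 95, 95, 104, 110, 112, 120, 127, 130, 133, 135, 138, 138]
196 [0.51545386 0.2201501  0.31295441]
198 [0.51563019 0.21927487 0.31295441]
200 [0.51580731 0.21839576 0.31295441]
202 [0.51598521 0.21751271 0.31295441]
```

Emit:
{"method": "play_rows", "body": {
  "increments": [
    {"slide":[-8,-7,0],"angular":[0,0,0],"claw":-1},
    {"slide":[-15,-13,0],"angular":[0,0,0],"claw":-1},
    {"slide":[-16,-14,0],"angular":[0,0,0],"claw":-1},
    {"slide":[-16,-14,0],"angular":[0,0,0],"claw":-1},
    {"slide":[-16,-14,0],"angular":[0,0,0],"claw":-1},
    {"slide":[-15,-14,0],"angular":[0,0,0],"claw":-1},
    {"slide":[-8,-7,0],"angular":[0,0,0],"claw":-1},
    {"slide":[0,0,0],"angular":[0,0,0],"claw":-1}
  ]
}}

```text
time: 7.45
ee_pos: [0.4591, 0.0746, 0.3026]
tcp_rot: [180.0, 0.0, 101.3]
wrist_force: [0.2, 0.1, -2.6]
opening: 0.0148
grasp_force: 68.7
```

Emit:
{"method": "play_rows", "body": {
  "increments": [
    {"slide":[0,0,6],"angular":[0,0,0],"claw":-1},
    {"slide":[0,0,8],"angular":[0,0,0],"claw":-1},
    {"slide":[0,0,8],"angular":[0,0,0],"claw":-1},
    {"slide":[0,0,8],"angular":[0,0,0],"claw":-1},
    {"slide":[0,0,8],"angular":[0,0,0],"claw":-1},
    {"slide":[0,0,5],"angular":[0,0,0],"claw":-1},
    {"slide":[0,0,3],"angular":[0,0,0],"claw":-1},
    {"slide":[0,0,0],"angular":[0,0,0],"claw":-1}
  ]
}}

```text
time: 8.25
ee_pos: [0.4591, 0.0756, 0.256]
tcp_rot: [-180.0, 0.0, 101.4]
wrist_force: [-0.6, -0.1, -3.0]
opening: 0.0152
grasp_force: 68.7
```

```bash
python3 - <<'E'
from h import *
from workcell import bot
o=bot.get_obs();print(o['ee_pos'],o['tcp_rot'],o['wrist_force'])
a=bot.camera('side')[120:280,180:360,::-1];b=bot.camera('top')[120:280,170:350,::-1]
cv2.imwrite('pics/c4.png',cv2.resize(np.hstack([a,b]),None,fx=2.2,fy=2.2,interpolation=cv2.INTER_CUBIC))
E
```

```text
[0.45911148 0.07561844 0.25595698] [-1.79975748e+02  1.59507817e-03  1.01409127e+02] [-0.57168948 -0.09921852 -2.96855056]
```

View pics/c4.png

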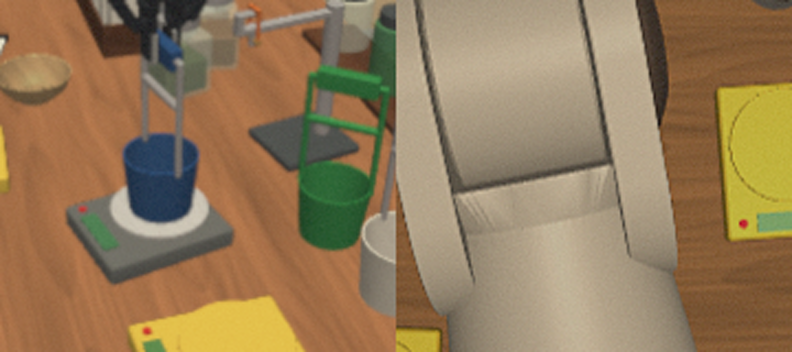

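The side crop shows the pail centred just above the pan (160,208). The arm hides it in the top view. I'll lower gently until it touches.

Emit:
{"method": "play_rows", "body": {
  "increments": [
    {"slide":[0,0,1],"angular":[0,0,0],"claw":-1},
    {"slide":[0,0,1],"angular":[0,0,0],"claw":-1},
    {"slide":[0,0,1],"angular":[0,0,0],"claw":-1},
    {"slide":[0,0,0],"angular":[0,0,0],"claw":-1}
  ]
}}

```text
time: 8.75
ee_pos: [0.4592, 0.0756, 0.2532]
tcp_rot: [-180.0, -0.0, 101.4]
wrist_force: [0.8, 0.1, -2.7]
opening: 0.0149
grasp_force: 68.7
```

Emit:
{"method": "play_rows", "body": {
  "increments": [
    {"slide":[0,0,0.7],"angular":[0,0,0],"claw":-1},
    {"slide":[0,0,0.7],"angular":[0,0,0],"claw":-1},
    {"slide":[0,0,0],"angular":[0,0,0],"claw":-1}
  ]
}}

```text
time: 9.05
ee_pos: [0.4593, 0.0756, 0.2526]
tcp_rot: [179.9, 0.0, 101.4]
wrist_force: [-2.1, -0.9, 4.5]
opening: 0.015
grasp_force: 69.6
```

Emit:
{"method": "play_rows", "body": {
  "increments": [
    {"slide":[0,0,-0.5],"angular":[0,0,0],"claw":-1},
    {"slide":[0,0,0],"angular":[0,0,0],"claw":-0.4},
    {"slide":[0,0,0],"angular":[0,0,0],"claw":-0.1},
    {"slide":[0,0,0],"angular":[0,0,0],"claw":0.2},
    {"slide":[0,0,0],"angular":[0,0,0],"claw":0.4},
    {"slide":[0,0,0],"angular":[0,0,0],"claw":0.4}
  ]
}}

```text
time: 9.65
ee_pos: [0.4593, 0.0756, 0.2523]
tcp_rot: [-180.0, -0.0, 101.4]
wrist_force: [0.1, 1.1, 0.6]
opening: 0.0597
grasp_force: 0.0
```

Emit:
{"method": "play_rows", "body": {
  "increments": [
    {"slide":[0,0,-8],"angular":[0,0,0],"claw":0.4},
    {"slide":[0,0,-15],"angular":[0,0,0],"claw":0.4},
    {"slide":[0,0,-20],"angular":[0,0,0],"claw":0.4},
    {"slide":[0,0,-20],"angular":[0,0,0],"claw":0.4},
    {"slide":[0,0,-20],"angular":[0,0,0],"claw":0.4},
    {"slide":[0,0,-20],"angular":[0,0,0],"claw":0.4},
    {"slide":[0,0,0],"angular":[0,0,0],"claw":0.4},
    {"slide":[0,0,0],"angular":[0,0,0],"claw":0.4}
  ]
}}

```text
time: 10.45
ee_pos: [0.4595, 0.0757, 0.3556]
tcp_rot: [180.0, 0.0, 101.4]
wrist_force: [-0.3, -0.4, -1.0]
opening: 0.06
grasp_force: 0.0
```

```bash
python3 - <<'E'
from h import *
from workcell import bot
o=bot.get_obs();print(o['ee_pos'],o['wrist_force'],o['opening'])
a=bot.camera('side')[110:290,180:440,::-1];b=bot.camera('wrist')[:,:,::-1]
w=np.zeros((384,800,3),np.uint8);w[:277,:400]=cv2.resize(a,(400,277));w[:,400:]=b[:,56:456]
cv2.imwrite('pics/c5.png',w)
E
```

```text
[0.45947647 0.07567014 0.35557395] [-0.28102241 -0.40402795 -1.00405107] 0.05997591737066961
```

View pics/c5.png

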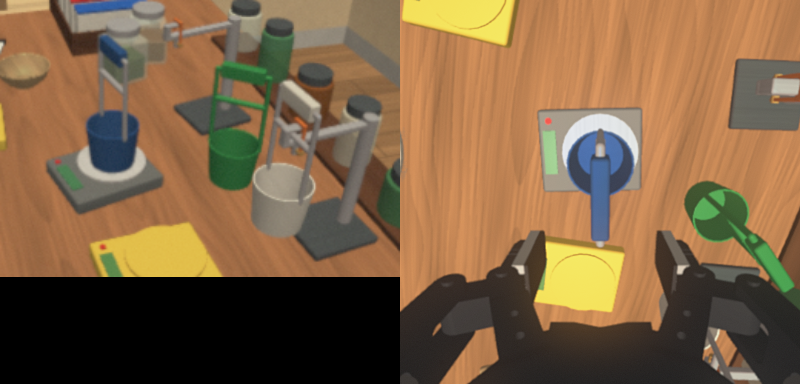

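The pail stands upright in the middle of the pan (side crop 112,160). The keeper is shut, the white pail is still hanging, and the gripper is clear.

```bash
python3 -c "
from workcell import bot
print(bot.job_done())"
```

```text
the job is handed in; nothing more can be done
None
```

The blue pail is off its hook and standing upright in the middle of the grey scale's pan, with the keeper shut and the white pail still hanging; I handed the job in at about 10.5 s and got no verdict back.

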